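Slide the wax tin through the gap onto the warming plate

ROBOT

A 6-joint arm with a two-finger parallel gripper is mounted at the origin on the work surface. World frame = base frame: x ahead of the robot, y to its left, z up, the work surface at z = 0. Lengths are in mm, angles in degrees, forces in N, time in s.
With the tool pointing down it reaches from about 350 to 850 mm from the base axis. Payload 8.1 kg.
Tool frame: the origin (TCP) lies midway between the tips of the shut fingers; the grasp point (between the pads) lies grip_depth behind it (grip_depth is the distance from the TCP to the grasp point, in mm); z points along the fingers, y is the line along which they close (so a half turn about z gives the same grasp; the last joint's range is limited). The gripper opens to 85 mm and grips with 20 to 120 N. Pads are 22 mm wide; open, the fingers measure 114 mm over their backs; the gripper's body (76 mm by 85 mm) begins 54 mm behind the grasp point. The pads swing forward as they close: fully open they stand 13 mm farther back than shut.
Start: joints at [-74.507, 7.471, 85.268, -0, 87.261, -4.893], TCP at [209.024, -562.418, 231.292] pointing down, gripper open.
Joint ranges: [-169.43, 169.43], [-51.17, 129.36], [1.28, 143.12], [-76.62, 256.62], [0, 156.53], [-152.29, 152.29]. Speed limits (degrees/s): [136.94, 136.94, 159.86, 180, 180, 180].

INTERFACE

Orientations are given as [roll, pitch, yaw] about the fixed x, y, z axes, in that order (R = Rz(yaw) Ry(pitch) Rx(roll)).
In Python, from bench import sense, snapshot, hand_in, grip_depth gives the robot as it stands. The module is installed in compiled form; this text tells all that it offers.
- The arm moves only by the tool apply_moves, never from a script. Its argument "series" is text: rows parted by semicolons, each of 5 numbers parted by spaces: the shift along the tool's x, y, z each as a share of 0.3 m, from -1 to 1, then the turn about the tool's z as a share of 2 rad, from -1 to 1, then the gripper's target within -1 to 1 (shut at 1, half-way at 0, fully open at -1). In form: tx ty tz twist gripper; .... A call has 1 to 5 rows; each row shifts and turns the commanded pose from where the row before left it, along the tool's axes as they then stand; what a row does not reach is not made up. A row lasts 1/12 s, in which the tool goes at most 41.7 mm and 7.16 degrees, less where a joint would pass 70% of its speed; a pose out of reach is approached as far as the arm can. A call with a number of a shift or a turn outside -1 to 1 is refused whole. A call with a gripper value outside its range is refused whole. The fingers move at their own pace and stop on an object; "squeeze" is the grip in N (left out, the last holds). Time passes only in rows, so rows that do not move let the fingers close. It gives the time, the measured TCP pose, the force, the opening and the grip force at its end, in the units of the state.
- sense(): the state, without advancing time (a new reading comes with each control period).
- snapshot(name): name is "side" or "top" or "wrist"; returns a dict with "frame" (480x640x3 uint8, blue, green, red), "depth" (480x640 float32, mm along the optical axis (not along the pixel's ray), 0 where there is no reading), "intrinsics" (3x3 intrinsics, pixels), "dist" ([k1, k2, p1, p2, k3] as OpenCV has them; the pictures are not rectified), "extrinsics" (4x4, takes a point from camera to world coordinates); the wrist camera has in their place "tool_from_camera" (4x4, takes a point from camera to tool coordinates, whose origin is the TCP and whose axes are the flange's). Camera axes: x right, y down, z forward; pixel columns grow to the right and rows downward; lengths in mm; the calibration is good to about 2 mm. A picture is of the moment at which its call begins: read the wrist's pose just before it.
- hand_in(): hands the job in; it is judged then, once.
The state is a dict: "time": time; "joint_pos": joint angles; "qd": joint speeds; "joint_efforts": joint torques, N m; "tool_pos": TCP position; "tcp_rot": TCP orientation; "ft_force": force on the tool from outside, world axes, zero at the start; "wrist_torque": the same for the moment, N m; "finger_gap": finger opening in mm; "grip_force": force on a finger pad.
Only numpy, scipy, OpenCV 4.12 (cv2) and the standard library are available. Lean on these libraries where they do the work, as an engineer would, in place of code of your own. Each camera call takes 0.05 s, during which the arm holds its last target. There are 200 camera calls.

TASK

With the fingertips, slide the tin of set wax along the bench, straight through the narrow gap between the wooden canting tray and the stove's steel drip tray, and on until it sits squarely in the orange outline on the warming plate at the other side; only push it, never grip or lift it. Once it is there, press the green button on the control box to switch the plate on. Leave everything else where it stands.

Things in the scene. Friction and masses are not known exactly. Their poses are not given: they have to be found in the camera images.
- wax_tin: low aluminium tin full of hard amber wax, 0.3 to 0.65 kg, loose, slides on the bench; 92 mm along its x, 110 mm along its y (the way it goes through the gap, either end first), 34 mm high, upright corners rounded to 12 mm radius. Rigid and closed on top. Origin: centre of its underside. z up. It starts on the right (-y) side of the gap, 190 to 240 mm before the gap's centre, up to 30 mm off its line and turned up to 0.3 rad from it
- canting_tray: low open wooden tray with wax pens in it, screwed to the bench on the robot's side of the gap; 110 mm along its x, 200 mm along its y, 40 mm high. Origin: centre of its underside. Its +x wall is one side of the gap
- drip_tray: open galvanised steel tray screwed to the bench on the far side of the gap; 250 mm along its x, 200 mm along its y, rim 30 mm high; its -x rim is the other side of the gap. The round green electric stove (170 mm across, with its wax pan about 115 mm high) stands fixed in it, centred 25 mm to +x of the origin. Origin: centre of the tray's underside. Same heading as canting_tray
- gap (a point): bench-level point at the centre of the gap, 105 mm along +x from canting_tray's origin, same axes as canting_tray: its y axis is the way through (start side -y, plate side +y), its x axis goes across. The gap is 100 mm wide across x (4 mm clear each side of the tin) and 200 mm long along y (from -100 to +100 mm)
- hot_plate: white glass warming plate in a metal frame, 160 x 160 mm, let flush into the bench (no step), with an orange rectangle, inside 96 x 114 mm, round its middle where the tin goes: tin's 110 mm side along the plate's y. Origin: centre of the plate, at bench level. It lies on the line through the gap, 200 mm along +y from the gap's centre, same heading as the gap
- control_box: grey box fixed to the bench just beyond the plate (+x of it), 60 mm along its x, 76 mm along its y, 34 mm high, green button on top. Origin: centre of its underside
- heat_button_top (a point): centre of the top face of the round green button (26 mm across) at rest, 52 mm above the bench over the middle of the box; it is pressed straight down
- heat_button (a joint): travel of the button in m: 0 up, 0.006 fully down. Spring loaded, fully down takes 5 N and it comes up again when released; it counts as pressed beyond 0.004
- canting_a: loose wax pen, 130 mm long, beside the far (+x) wall of the wooden tray, all below 35 mm. Leave alone. Origin: under its middle
- canting_b: the same, dark-handled, next to it. Leave alone
- cap_stamp: loose copper printing stamp 90 x 70 mm with an upright handle, 86 mm high, on the left near the robot. Leave alone. Origin: centre of its underside
- dye_jar: loose blue jar, 64 mm across, 85 mm high, on the right beyond the tin. Leave alone. Origin: centre of its underside
- dye_can: loose red can, 68 mm across, 75 mm high, on the right beyond the tin (may have changed places with the jar). Leave alone. Origin: centre of its underside
- folder: green folder with papers lying flat, 235 x 318 mm, 9 mm high, far right. Leave alone. Origin: centre of its underside
- wax_block: loose amber wax block 90 x 65 x 45 mm, on the left beyond the plate. Leave alone. Origin: centre of its underside

How it is judged:
By the outcome, as a careful person would: the job done as asked, in the order asked, and still so for the second after the job is handed in, with the robot touching nothing.
It also fails if it takes over 72 s, if anything falls off the work surface, if the arm or the gripper's body presses on something with over 40 N, if the wrist force passes 120 N, or if a joint passes its speed limit or range.

## Working session

There is one attempt and no reset: what is moved stays moved. The work goes in short steps, Python scripts to look and compute and a tool call to move; the robot and the scene stay as the last step left them, time stands still between calls to the robot, and variables do not carry over. Pictures are saved under pics/ and viewed, at most 10 in all, crops included, and the job is handed in when it is done.

Besides the shell and the picture viewer there is one more tool, called as name(argument=value, ...) on one line, values as JSON. apply_moves: Moves the arm, as the interface text tells. Its arguments: {"type":"object","properties":{"series":{"type":"string"},"squeeze":{"type":"number"}},"required":["series"]}

```bash
mkdir -p pics
cat > h.py <<'E'
import numpy as np, cv2
from bench import sense, snapshot, grip_depth
def ray(s,px,z,T=None):
    T=s["extrinsics"] if T is None else T
    T=np.array(T,float); p=cv2.undistortPoints(np.array(px,float).reshape(-1,1,2),np.array(s["intrinsics"],float),np.array(s["dist"],float)).reshape(-1,2)
    d=np.c_[p,np.ones(len(p))]@T[:3,:3].T; o=T[:3,3]
    return o+d*((z-o[2])/d[:,2])[:,None]
E
python3 - <<'E'
from h import *
print(grip_depth,sense())
for n in("top","side"):
    s=snapshot(n); cv2.imwrite(f"pics/{n}0.png",s["frame"]); np.save(n+"0.npy",s,allow_pickle=True); print(np.array(s["extrinsics"]).round(2).tolist(),np.array(s["intrinsics"]).tolist())
E
```

```text
18.700000000000003 {'time': 0.0, 'joint_pos': array([-7.45081341e+01,  7.51490318e+00,  8.53287295e+01,  3.22742447e-04,
        8.72626781e+01, -4.89244914e+00]), 'qd': array([-0.02145617,  0.06072156, -0.0078875 ,  0.10733561, -0.10959362,
        0.02631314]), 'joint_efforts': array([-5.33549228e-04, -5.69390702e+01, -5.00565612e+01, -2.82187411e-04,
        1.46290640e-02, -1.27480976e-05]), 'tool_pos': array([ 208.87037406, -561.88259381,  230.25184974]), 'tcp_rot': array([-1.79894104e+02, -9.38793965e-03,  2.03842907e+01]), 'ft_force': array([0.24700174, 0.66288891, 0.00247061]), 'wrist_torque': array([ 0.08421267, -0.05867391, -0.01820391]), 'grip_force': 0.0, 'finger_gap': 85.70365260916786}
[[-0.01, -1.0, 0.05, 439.25], [-1.0, 0.01, -0.01, -37.48], [0.01, -0.05, -1.0, 1330.29], [0.0, 0.0, 0.0, 1.0]] [[482.4708942023687, 0.0, 316.1616697111114], [0.0, 482.4708942023687, 237.51234388455887], [0.0, 0.0, 1.0]]
[[-0.98, -0.15, 0.16, 252.28], [-0.22, 0.72, -0.66, 1019.33], [-0.02, -0.68, -0.73, 1263.74], [0.0, 0.0, 0.0, 1.0]] [[506.6732355501633, 0.0, 323.5368729705245], [0.0, 506.6732355501633, 239.60051592495287], [0.0, 0.0, 1.0]]
```

View pics/top0.png

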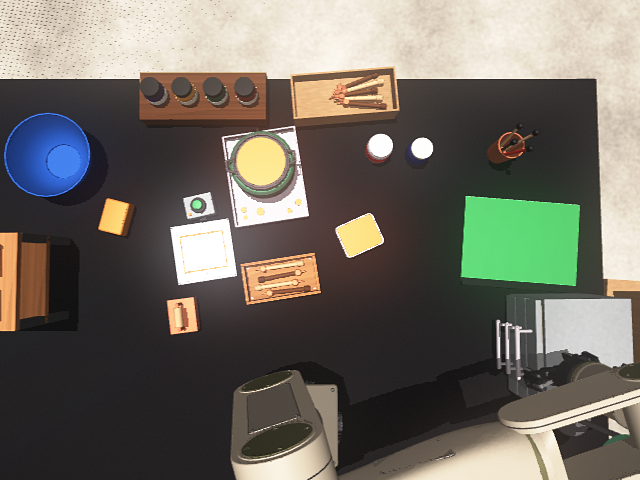

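View pics/side0.png

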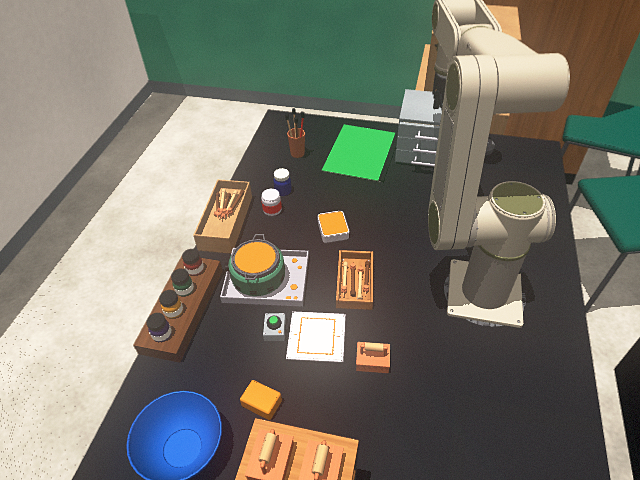

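The top view shows the tin at (359,235), the canting tray at (281,278), the drip tray and stove at (265,175), the plate at (203,251) and the green button at (198,205). The side view agrees. Next I'll measure them.

```bash
cat > m1.py <<'E'
from h import *
def cont(m):
    c,_=cv2.findContours(m.astype(np.uint8),cv2.RETR_EXTERNAL,cv2.CHAIN_APPROX_NONE); return max(c,key=cv2.contourArea)
def box(s,m,z,name):
    c=cont(m); w=ray(s,c.reshape(-1,2),z)[:,:2]
    r=cv2.minAreaRect(w.astype(np.float32)); print(name,np.round(r[0],1),np.round(r[1],1),round(r[2],2)); return r
def roi(m,x0,x1,y0,y1):
    o=np.zeros_like(m); o[y0:y1,x0:x1]=m[y0:y1,x0:x1]; return o
if __name__=="__main__":
    s=np.load("top0.npy",allow_pickle=True).item(); f=s["frame"]; h=cv2.cvtColor(f,cv2.COLOR_BGR2HSV); H,S,V=[h[...,i] for i in range(3)]
    box(s,roi(V>90,160,242,215,292),0,"plate")
    box(s,roi((H>15)&(H<35)&(S>60)&(V>120),325,395,205,265),34,"tin amber")
    box(s,roi(V>90,325,395,205,265),34,"tin all")
    box(s,roi((V>60)&(S>50),238,325,250,306),40,"canting")
    m=roi((V>90),215,315,120,232); box(s,m,30,"drip")
    g=roi((H>45)&(H<85)&(S>100)&(V>80),185,212,195,215); c=cont(g); print("btn",ray(s,[cv2.minEnclosingCircle(c)[0]],52))
    box(s,roi(V>60,180,217,190,220),34,"ctrl")
    s2=np.load("side0.npy",allow_pickle=True).item(); f=s2["frame"]; h=cv2.cvtColor(f,cv2.COLOR_BGR2HSV); H,S,V=[h[...,i] for i in range(3)]
    box(s2,roi(V>130,286,348,305,364),0,"plate side")
    box(s2,roi((H>8)&(H<35)&(S>90)&(V>120),312,352,205,240),34,"tin amber side")
    g=roi((H>45)&(H<85)&(S>100)&(V>60),262,286,312,332); print("btn",ray(s2,[cv2.minEnclosingCircle(cont(g))[0]],52))
    a=s["frame"][110:310,160:400]; cv2.imwrite("pics/c1.png",cv2.resize(a,None,fx=3,fy=3,interpolation=cv2.INTER_CUBIC))
E
python3 m1.py
```

```text
plate [477.  252.1] [189.7 195.2] 0.14
tin amber [ 512.8 -168.3] [ 84.1 101.2] 23.8
tin all [ 512.5 -167.9] [ 93.1 113.5] 23.84
canting [405.4  35.2] [134.7 227.3] 5.16
drip [676.4  86.6] [267.9 303.9] 89.72
btn [[595.70091361 264.44104933  52.        ]]
ctrl [596.6 265.5] [97.5 78.5] 89.78
plate side [470.5 254.2] [161.4 161.8] 8.65
tin amber side [ 512.3 -171.8] [ 85.1 102.3] 23.55
btn [[594.5842264  260.74754227  52.        ]]
```

View pics/c1.png

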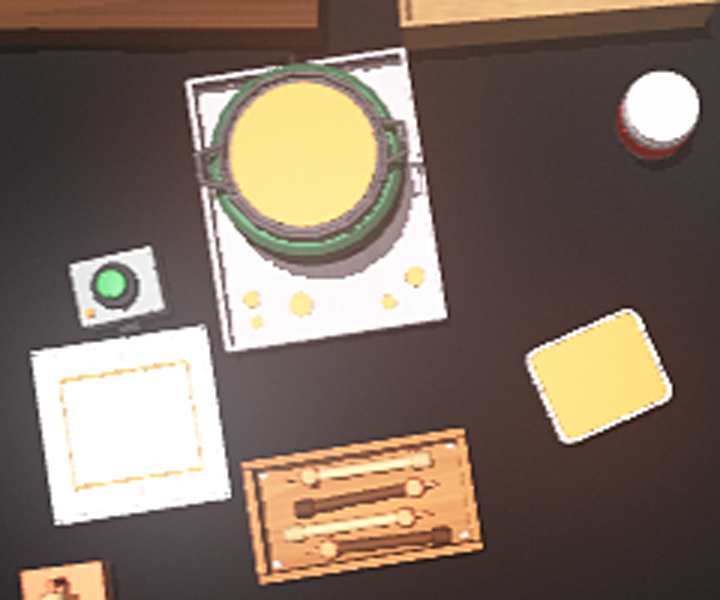

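The crop shows the gap running between the drip tray's lower rim (about y=345 to 320) and the canting tray's upper wall (y=460 to 432), at a heading of about 8.6°. I'll turn the tool to yaw 98.6 and go above the gap for a close look.

apply_moves(series="0 0 -0.033 -0.062 -0.2;0 0 -0.033 -0.062 -0.2;0 0 -0.033 -0.062 -0.2;0 0 -0.033 -0.062 -0.2;0 0 -0.033 -0.062 -0.2")

```text
time: 0.52
tool_pos: [209.0, -562.1, 280.6]
tcp_rot: [-179.9, -0.0, 56.3]
ft_force: [0.2, -0.7, -0.6]
finger_gap: 51.0
grip_force: 0.0
```

apply_moves(series="0 0 -0.033 -0.062 -0.2;0 0 -0.033 -0.062 -0.2;0 0 -0.033 -0.062 -0.2;0 0 -0.033 -0.062 -0.2;0 0 -0.033 -0.062 -0.2")

```text
time: 0.93
tool_pos: [208.9, -562.2, 330.1]
tcp_rot: [-180.0, -0.1, 91.8]
ft_force: [0.3, -0.5, -0.8]
finger_gap: 50.9
grip_force: 0.0
```

apply_moves(series="0 0 0 -0.062 -0.2;0 0 0 0 -0.2")

```text
time: 1.1
tool_pos: [209.1, -562.6, 330.7]
tcp_rot: [180.0, 0.0, 98.9]
ft_force: [0.1, -0.3, -0.5]
finger_gap: 51.0
grip_force: 0.0
```

apply_moves(series="0.1047 0.083 0 0 -0.2;0.1047 0.083 0 0 -0.2;0.1047 0.083 0 0 -0.2;0.1047 0.083 0 0 -0.2;0.1047 0.083 0 0 -0.2")

```text
time: 1.52
tool_pos: [309.1, -386.7, 329.2]
tcp_rot: [-180.0, -0.1, 98.2]
ft_force: [0.7, -0.6, 0.5]
finger_gap: 51.1
grip_force: 0.0
```

apply_moves(series="0.1047 0.083 0 0 -0.2;0.1047 0.083 0 0 -0.2;0.1047 0.083 0 0 -0.2;0.1047 0.083 0 0 -0.2;0.1047 0.083 0 0 -0.2")

```text
time: 1.93
tool_pos: [408.9, -212.8, 329.6]
tcp_rot: [-180.0, -0.0, 98.2]
ft_force: [-0.2, -1.2, 0.7]
finger_gap: 51.3
grip_force: 0.0
```

apply_moves(series="0.1047 0.083 0 0 -0.2;0.1047 0.083 0 0 -0.2;0.1047 0.083 0 0 -0.2;0.1047 0.083 0 0 -0.2;0.1047 0.083 0 0 -0.2")

```text
time: 2.35
tool_pos: [508.7, -38.9, 329.6]
tcp_rot: [-180.0, -0.0, 98.3]
ft_force: [0.3, 0.1, 0.4]
finger_gap: 51.3
grip_force: 0.0
```

apply_moves(series="0 0 0 0 -0.2;0 0 0 0 -0.2")

```text
time: 2.52
tool_pos: [508.6, -38.9, 329.1]
tcp_rot: [-179.9, -0.0, 98.5]
ft_force: [-0.1, -0.3, -1.2]
finger_gap: 51.3
grip_force: 0.0
```

Run:
```python
from h import *
from scipy.spatial.transform import Rotation as R
t=sense(); s=snapshot("wrist"); s["st"]=t; np.save("w1.npy",s,allow_pickle=True)
T=np.eye(4);T[:3,:3]=R.from_euler("xyz",t["tcp_rot"],degrees=True).as_matrix();T[:3,3]=t["tool_pos"]
print(t["tool_pos"],t["tcp_rot"],(T@np.array(s["tool_from_camera"])).round(2).tolist()); cv2.imwrite("pics/w1.png",s["frame"])
```

```text
[508.59905218 -38.86770324 329.06391032] [-1.79880506e+02 -4.45856296e-02  9.85462572e+01] [[0.99, 0.14, 0.04, 497.36], [0.15, -0.94, -0.31, 42.2], [-0.0, 0.32, -0.95, 471.38], [0.0, 0.0, 0.0, 1.0]]
```

View pics/w1.png

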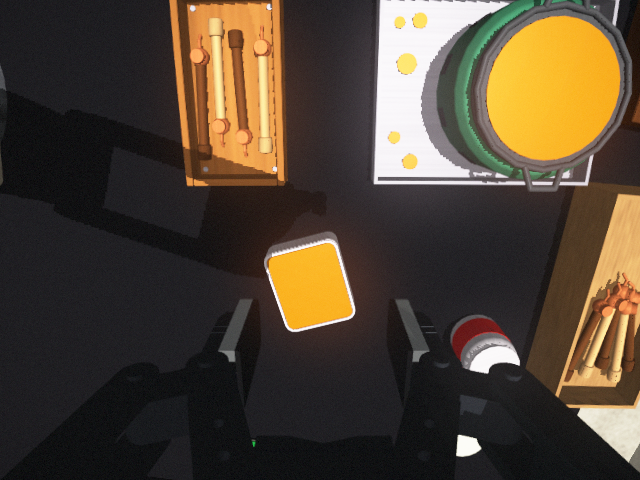

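The wrist view shows the gap between the canting wall (column about 286) and the drip rim (column about 375). The tin is at (310,285), turned from the line. I'll fit both wall lines and the tin.

```bash
cat > m2.py <<'E'
from h import *
from m1 import box,roi
from scipy.spatial.transform import Rotation as R
def wT(s):
    t=s["st"];T=np.eye(4);T[:3,:3]=R.from_euler("xyz",t["tcp_rot"],degrees=True).as_matrix();T[:3,3]=t["tool_pos"];return T@np.array(s["tool_from_camera"])
if __name__=="__main__":
    s=np.load("w1.npy",allow_pickle=True).item(); s["extrinsics"]=wT(s); f=s["frame"]
    h=cv2.cvtColor(f,cv2.COLOR_BGR2HSV); H,S,V=[h[...,i] for i in range(3)]
    rows=np.arange(15,175,4)
    w=(H>5)&(H<25)&(S>80)&(V>100); L=[(np.nonzero(w[r,240:320])[0].max()+240.5,r) for r in rows]
    d=V>120; Rr=[(np.nonzero(d[r,330:420])[0].min()+329.5,r) for r in rows]
    for p,z,n in((L,40,"canting"),(Rr,30,"drip")):
        P=ray(s,p,z)[:,:2]; vx,vy,x,y=cv2.fitLine(P.astype(np.float32),cv2.DIST_HUBER,0,.01,.01).ravel()
        if vy<0: vx,vy=-vx,-vy
        print(n,"ang",np.degrees(np.arctan2(-vx,vy)),"x at y=0",x-y*vx/vy,"x at 150",x+(150-y)*vx/vy, "resid",np.abs((P-[x,y])@[vy,-vx]).max())
    print("front ends: canting",ray(s,[(250,186)],40),"drip",ray(s,[(480,185)],30))
    m=(H>8)&(H<35)&(S>90)&(V>120); box(s,roi(m,255,365,225,340),34,"tin amber")
    for n,g in (("top","top0"),):
        q=np.load(g+".npy",allow_pickle=True).item(); ff=cv2.cvtColor(q["frame"],cv2.COLOR_BGR2HSV)
        o=(ff[...,0]>5)&(ff[...,0]<35)&(ff[...,1]>35); box(q,roi(o,178,230,226,278),0,"outline top")
    q=np.load("side0.npy",allow_pickle=True).item(); ff=cv2.cvtColor(q["frame"],cv2.COLOR_BGR2HSV)
    o=(ff[...,0]>5)&(ff[...,0]<35)&(ff[...,1]>35); box(q,roi(o,292,342,312,358),0,"outline side")
E
python3 m2.py
```

```text
canting ang 9.822684 x at y=0 462.0338 x at 150 436.06317 resid 4.221271977784422
drip ang 8.394271 x at y=0 559.0837 x at 150 536.949 resid 0.6081191540038919
front ends: canting [[428.51319023 -54.54621719  40.        ]] drip [[685.80301989 -16.3405358   30.        ]]
tin amber [ 511.7 -170.1] [ 84.3 102.1] 23.86
outline top [520.  270.2] [  4.2 105.5] 8.52
outline side [470.8 253.3] [103.4 121.3] 8.74
```

The fits agree: gap centre about (501.4, 55), heading 8.55°, width about 99 mm. The tin is at (512,-169), 23 mm off the line towards the robot and turned +15.3°. First I'll straighten it with a two-finger push on its robot-side face, then push from behind.

apply_moves(series="0 0 0.051 0.0604 -0.2;0 0 0.051 0.0604 -0.2;0 0 0.051 0.0604 -0.2;0 0 0.051 0.0604 -0.2;0 0 0.051 0.0604 -0.2")

```text
time: 2.98
tool_pos: [507.7, -42.7, 252.8]
tcp_rot: [-180.0, 0.0, 63.3]
ft_force: [0.5, 0.1, 0.1]
finger_gap: 51.5
grip_force: 0.0
```

apply_moves(series="0 0 0.051 0.0604 -0.2;0 0 0.051 0.0604 -0.2;0 0 0.051 0.0604 -0.2;0 0 0.051 0.0604 -0.2;0 0 0.051 0.0604 -0.2")

```text
time: 3.4
tool_pos: [507.7, -42.7, 176.4]
tcp_rot: [180.0, 0.0, 28.7]
ft_force: [0.3, -0.2, 0.1]
finger_gap: 51.0
grip_force: 0.0
```

apply_moves(series="0 0 0.051 0.0604 -0.2;0 0 0.051 0.0604 -0.2;0 0 0.051 0.0604 -0.2;0 0 0 0 -0.2")

```text
time: 3.73
tool_pos: [505.5, -42.2, 127.7]
tcp_rot: [-179.9, 0.3, 8.0]
ft_force: [-0.0, 0.4, -0.9]
finger_gap: 51.1
grip_force: 0.0
```

apply_moves(series="-0.0741 0.0853 0 0 -0.2;-0.0741 0.0853 0 0 -0.2;-0.0741 0.0853 0 0 -0.2;-0.0741 0.0853 0 0 -0.2;-0.0741 0.0853 0 0 -0.2")

```text
time: 4.15
tool_pos: [416.3, -186.2, 132.4]
tcp_rot: [179.9, -0.0, 8.7]
ft_force: [1.0, -0.8, -0.2]
finger_gap: 51.2
grip_force: 0.0
```

apply_moves(series="0 0 0 0 -0.2;0 0 0 0 -0.2")

```text
time: 4.32
tool_pos: [416.6, -186.4, 132.4]
tcp_rot: [179.9, -0.0, 8.4]
ft_force: [-0.5, 0.7, -0.1]
finger_gap: 51.4
grip_force: 0.0
```

apply_moves(series="0 0 0.1033 0 -0.2;0 0 0.1033 0 -0.2;0 0 0.1033 0 -0.2;0 0 0.1033 0 -0.2;0 0 0 0 -0.2")

```text
time: 4.73
tool_pos: [413.4, -181.0, 1.9]
tcp_rot: [-179.6, 0.4, 8.7]
ft_force: [-1.0, 0.7, -1.0]
finger_gap: 51.4
grip_force: 0.0
```

apply_moves(series="0.03 0 0 0 -0.2;0.014 0 0 0 -0.2;0.014 0 0 0 -0.2;0.014 0 0 0 -0.2;0.014 0 0 0 -0.2")

```text
time: 5.15
tool_pos: [445.1, -180.8, 9.4]
tcp_rot: [179.9, -0.2, 8.6]
ft_force: [0.4, -0.0, 0.4]
finger_gap: 51.5
grip_force: 0.0
```

apply_moves(series="0.014 0 0 0 -0.2;0.014 0 0 0 -0.2;0.014 0 0 0 -0.2;0.014 0 0 0 -0.2;0.014 0 0 0 -0.2")

```text
time: 5.57
tool_pos: [464.0, -177.0, 7.3]
tcp_rot: [-180.0, 0.0, 8.6]
ft_force: [-2.3, 1.2, 1.9]
finger_gap: 51.3
grip_force: 1.1
```

apply_moves(series="0.01 0 0 0 -0.2;0.01 0 0 0 -0.2;0.01 0 0 0 -0.2;0.01 0 0 0 -0.2;0.005 0 0 0 -0.2")

```text
time: 5.98
tool_pos: [477.6, -175.1, 7.4]
tcp_rot: [180.0, -0.0, 8.6]
ft_force: [-2.0, 1.1, -0.5]
finger_gap: 51.0
grip_force: 0.7
```

apply_moves(series="0 0 0 0 -0.2;0 0 0 0 -0.2")

```text
time: 6.15
tool_pos: [477.6, -175.3, 7.6]
tcp_rot: [180.0, -0.0, 8.6]
ft_force: [-0.7, 0.7, -0.2]
finger_gap: 51.2
grip_force: 0.0
```

apply_moves(series="-0.05 0 0 0 -0.2;-0.05 0 0 0 -0.2;0 0 -0.08 0 -0.2;0 0 -0.12 0 -0.2;0 0 -0.12 0 -0.2")

```text
time: 6.57
tool_pos: [446.0, -179.1, 103.4]
tcp_rot: [-179.9, 0.1, 8.5]
ft_force: [1.0, 0.1, 0.0]
finger_gap: 51.3
grip_force: 0.0
```

apply_moves(series="0 0 -0.12 0 -0.2;0 0 -0.12 0 -0.2;0.0733 0.0758 0 0 -0.2;0.0733 0.0758 0 0 -0.2;0.0733 0.0758 0 0 -0.2")

```text
time: 6.98
tool_pos: [524.8, -238.5, 177.8]
tcp_rot: [179.8, -0.2, 8.6]
ft_force: [0.1, 0.9, 0.6]
finger_gap: 51.2
grip_force: 0.0
```

apply_moves(series="0.0733 0.0758 0 -0.0604 -0.2;0 0 0 -0.0604 -0.2;0 0 0 -0.0604 -0.2;0 0 0 -0.0604 -0.2;0 0 0 -0.0604 -0.2")

```text
time: 7.4
tool_pos: [548.2, -256.7, 175.1]
tcp_rot: [-180.0, -0.0, 43.5]
ft_force: [0.4, 0.5, 0.4]
finger_gap: 50.9
grip_force: 0.0
```

apply_moves(series="0 0 0 -0.0604 -0.2;0 0 0 -0.0604 -0.2;0 0 0 -0.0604 -0.2;0 0 0 -0.0604 -0.2;0 0 0 -0.0604 -0.2")

```text
time: 7.82
tool_pos: [548.2, -256.7, 175.6]
tcp_rot: [180.0, 0.0, 78.1]
ft_force: [-0.1, -0.4, 0.1]
finger_gap: 51.4
grip_force: 0.0
```

apply_moves(series="0 0 0 -0.0604 -0.2;0 0 0 -0.0604 -0.2;0 0 0 -0.0604 -0.2;0 0 0 0 -0.2;0 0 0 0 -0.2")

```text
time: 8.23
tool_pos: [548.1, -256.6, 175.5]
tcp_rot: [180.0, 0.0, 98.3]
ft_force: [-0.1, -0.1, 0.3]
finger_gap: 51.3
grip_force: 0.0
```

```bash
cat > look.py <<'E'
import sys
from m2 import *
G=np.array([501.4,55.]);a=np.radians(8.55);u=np.array([np.cos(a),np.sin(a)]);v=np.array([-u[1],u[0]])
n=sys.argv[1]; t=sense(); s=snapshot("wrist"); s["st"]=t; np.save(n+".npy",s,allow_pickle=True); cv2.imwrite(f"pics/{n}.png",s["frame"])
s["extrinsics"]=wT(s); h=cv2.cvtColor(s["frame"],cv2.COLOR_BGR2HSV); H,S,V=[h[...,i] for i in range(3)]
p=t["tool_pos"][:2]-G; print("tcp lat/along",p@u,p@v,t["tool_pos"][2],t["tcp_rot"],t["ft_force"])
m=((H>18)&(H<30)&(S>90)&(V>150)).astype(np.uint8)
for c in cv2.findContours(m,0,1)[0]:
    if cv2.contourArea(c)<1500: continue
    r=cv2.minAreaRect(ray(s,c.reshape(-1,2),34)[:,:2].astype(np.float32)); q=np.array(r[0])-G
    print("amber lat/along",(q@u).round(1),(q@v).round(1),np.round(r[1],1),round(r[2]-8.55,2))
E
python3 look.py w2
```

```text
tcp lat/along -0.11946557466613675 -315.0372785304062 175.54615759364688 [1.79981139e+02 1.26002713e-02 9.83117334e+01] [-0.09025376 -0.14156174  0.32366054]
amber lat/along 2.0 -234.1 [ 83.7 101.3] 2.51
```

View pics/w2.png

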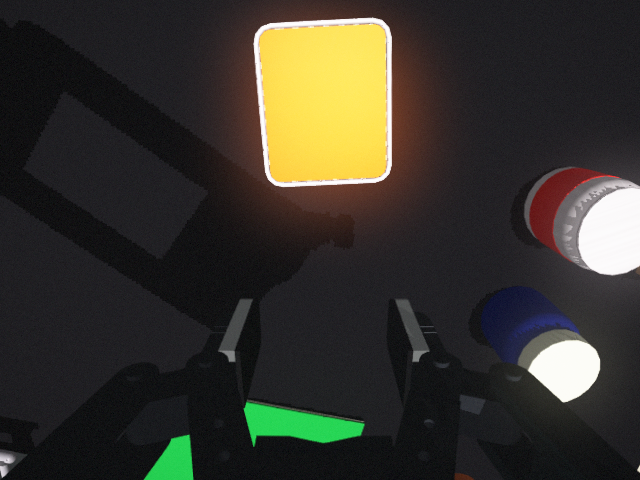

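The tin is now 2 mm off the line and 2.5° turned, with the jar and can well to the right. I'll line up behind its own axis and then curve the push onto the gap line.

apply_moves(series="-0.03 0.02 0 0 -0.2;0 0 0 -0.024 -0.2;0 0 0.11 0 -0.2;0 0 0.11 0 -0.2;0 0 0.11 0 -0.2")

```text
time: 8.7
tool_pos: [556.1, -265.0, 76.3]
tcp_rot: [179.9, 0.1, 101.1]
ft_force: [-0.9, -0.3, -0.8]
finger_gap: 51.4
grip_force: 0.0
```

apply_moves(series="0 0 0.11 0 -0.2;0 0 0.06 0 -0.2;0 0 0.03 0 -0.2;0 0 0.02 0 -0.2;0 0 0 0 -0.2")

```text
time: 9.12
tool_pos: [555.1, -264.4, 9.9]
tcp_rot: [-180.0, -0.0, 101.2]
ft_force: [0.2, 0.1, 0.1]
finger_gap: 51.3
grip_force: 0.0
```

apply_moves(series="0.02 0 0 0 -0.2;0.02 0 0 0 -0.2;0.015 0 0 0 -0.2;0.015 0 0 0 -0.2;0.015 0 0 0 -0.2")

```text
time: 9.53
tool_pos: [551.0, -239.3, 11.5]
tcp_rot: [179.9, 0.1, 101.3]
ft_force: [0.1, -2.7, 2.2]
finger_gap: 51.4
grip_force: 1.5
```

```bash
python3 look.py w3
```

```text
tcp lat/along 5.266588845963924 -298.3746737935331 11.517585861451144 [1.79918090e+02 7.90008283e-02 1.01295602e+02] [ 0.09220706 -2.6744907   2.20395314]
amber lat/along 1.8 -235.1 [82.9 93.4] 2.68
```

apply_moves(series="0.014 -0.0009 0 0.0017 -0.2;0.014 -0.0009 0 0.0017 -0.2;0.014 -0.0009 0 0.0017 -0.2;0.014 -0.0009 0 0.0017 -0.2;0.014 -0.0009 0 0.0017 -0.2")

```text
time: 10.0
tool_pos: [545.1, -218.9, 10.6]
tcp_rot: [180.0, 0.0, 100.3]
ft_force: [0.8, -3.1, 2.5]
finger_gap: 51.3
grip_force: 1.5
```

apply_moves(series="0.014 -0.0009 0 0.0017 -0.2;0.014 -0.0009 0 0.0017 -0.2;0.014 -0.0009 0 0.0017 -0.2;0.014 -0.0009 0 0.0017 -0.2;0.014 -0.0009 0 0.0017 -0.2")

```text
time: 10.42
tool_pos: [540.0, -198.2, 10.4]
tcp_rot: [-180.0, -0.0, 99.3]
ft_force: [0.5, -3.7, 2.5]
finger_gap: 51.4
grip_force: 1.5
```

apply_moves(series="0.014 -0.0009 0 0.0017 -0.2;0.014 -0.0009 0 0.0017 -0.2;0.010 -0.0009 0 0.0017 -0.2;0.005 -0.0009 0 0.0017 -0.2;0 0 0 0 -0.2")

```text
time: 10.83
tool_pos: [536.6, -185.4, 10.2]
tcp_rot: [-180.0, -0.0, 98.6]
ft_force: [0.1, -0.5, -0.2]
finger_gap: 51.7
grip_force: 0.1
```

```bash
python3 look.py w4
```

```text
tcp lat/along -0.9013112640421322 -242.92570880781287 10.16212163233817 [-1.79968531e+02 -4.40847849e-02  9.85618755e+01] [ 0.10083308 -0.48791377 -0.23543788]
amber lat/along -1.1 -179.7 [82.8 93.2] -0.07
```

View pics/w4.png

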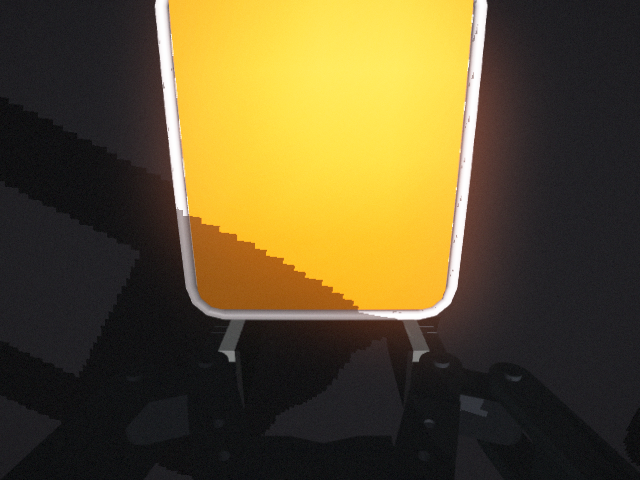

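The tin is square (-0.1°) and about 1 mm left of the line. Before entering I'll check from the depth image that the gripper linkage clears the walls.

Run:
```python
from m2 import *
s=np.load("w4.npy",allow_pickle=True).item(); D=s["depth"]; yy,xx=np.mgrid[325:470:3,0:640:3]; yy=yy.ravel();xx=xx.ravel(); d=D[yy,xx]
p=cv2.undistortPoints(np.c_[xx,yy].astype(float).reshape(-1,1,2),np.array(s["intrinsics"]),np.array(s["dist"])).reshape(-1,2)
P=(np.c_[p,np.ones(len(p))]*d[:,None])@np.array(s["tool_from_camera"])[:3,:3].T+np.array(s["tool_from_camera"])[:3,3]
h=-P[:,2]
for lo in range(-5,100,10):
    k=(d>0)&(h>lo)&(h<=lo+10)&(np.abs(P[:,1])<90)&(np.abs(P[:,0])<60)
    if k.any(): print("above tcp",lo,k.sum(),"y",P[k,1].min().round(),P[k,1].max().round(),"x",P[k,0].min().round(),P[k,0].max().round())
```

```text
above tcp -5 6 y 26.0 26.0 x -10.0 -4.0
above tcp 5 31 y -25.0 27.0 x -10.0 4.0
above tcp 15 85 y -39.0 39.0 x -11.0 10.0
above tcp 25 213 y -39.0 40.0 x -11.0 12.0
above tcp 35 235 y -41.0 42.0 x -11.0 13.0
above tcp 45 481 y -57.0 58.0 x -11.0 15.0
above tcp 55 1307 y -59.0 60.0 x -12.0 16.0
above tcp 65 1006 y -62.0 63.0 x -10.0 18.0
above tcp 75 1504 y -64.0 65.0 x 2.0 19.0
above tcp 85 207 y -63.0 65.0 x 12.0 19.0
```

The linkage only widens to ±58 mm at 45 mm above the TCP, which is at least 55 mm up and above the 40 mm wall, so it clears. Pushing into the gap.

apply_moves(series="0.014 0.001 0 0 -0.2;0.014 0.001 0 0 -0.2;0.014 0.001 0 0 -0.2;0.014 0 0 0 -0.2;0.014 0 0 0 -0.2")

```text
time: 11.3
tool_pos: [534.5, -164.6, 10.2]
tcp_rot: [-180.0, -0.0, 98.6]
ft_force: [0.4, -1.2, -1.1]
finger_gap: 51.2
grip_force: 0.7
```

apply_moves(series="0.014 0 0 0 -0.2;0.014 0 0 0 -0.2;0.014 0 0 0 -0.2;0.014 0 0 0 -0.2;0.014 0 0 0 -0.2")

```text
time: 11.72
tool_pos: [531.6, -144.0, 10.5]
tcp_rot: [180.0, 0.0, 98.6]
ft_force: [0.6, -1.7, -1.0]
finger_gap: 51.1
grip_force: 0.7
```

apply_moves(series="0.014 0 0 0 -0.2;0.014 0 0 0 -0.2;0.014 0 0 0 -0.2;0.014 0 0 0 -0.2;0.014 0 0 0 -0.2")

```text
time: 12.13
tool_pos: [528.4, -123.2, 10.4]
tcp_rot: [180.0, -0.0, 98.6]
ft_force: [0.3, -1.2, 0.0]
finger_gap: 51.4
grip_force: 0.7
```

```bash
python3 look.py w5
```

```text
tcp lat/along 0.23318045961262437 -180.27238923997615 10.442452603708428 [ 1.79999589e+02 -1.02933244e-03  9.85576846e+01] [ 0.25850388 -1.15218826  0.04445683]
amber lat/along 76.4 -79.1 [13.7 13.7] 8.77
amber lat/along 0.1 -116.9 [82.8 93. ] -0.06
```

The tin is in the gap at 0.1 mm lateral and 0° with no wall contact. I'll carry on through.

apply_moves(series="0.018 0 0 0 -0.2;0.018 0 0 0 -0.2;0.018 0 0 0 -0.2;0.018 0 0 0 -0.2;0.018 0 0 0 -0.2")

```text
time: 12.6
tool_pos: [524.5, -96.5, 10.6]
tcp_rot: [180.0, 0.0, 98.6]
ft_force: [0.6, -2.4, 0.4]
finger_gap: 51.3
grip_force: 1.1
```

apply_moves(series="0.018 0 0 0 -0.2;0.018 0 0 0 -0.2;0.018 0 0 0 -0.2;0.018 0 0 0 -0.2;0.018 0 0 0 -0.2")

```text
time: 13.02
tool_pos: [520.5, -69.8, 10.6]
tcp_rot: [180.0, 0.0, 98.6]
ft_force: [0.1, -2.2, 1.8]
finger_gap: 51.5
grip_force: 1.4
```

apply_moves(series="0.018 0 0 0 -0.2;0.018 0 0 0 -0.2;0.018 0 0 0 -0.2;0.018 0 0 0 -0.2;0.018 0 0 0 -0.2")

```text
time: 13.43
tool_pos: [516.5, -43.1, 10.6]
tcp_rot: [180.0, 0.0, 98.6]
ft_force: [0.8, -3.4, 1.5]
finger_gap: 50.7
grip_force: 1.5
```

apply_moves(series="0.018 0 0 0 -0.2;0.018 0 0 0 -0.2;0.018 0 0 0 -0.2;0.018 0 0 0 -0.2;0.018 0 0 0 -0.2")

```text
time: 13.85
tool_pos: [512.3, -16.3, 10.4]
tcp_rot: [-180.0, -0.0, 98.6]
ft_force: [0.5, -3.3, 2.6]
finger_gap: 51.0
grip_force: 1.5
```

```bash
python3 look.py w6
```

```text
tcp lat/along 0.1648864835015002 -72.14083880165037 10.409671967319511 [-1.79993950e+02 -1.42459102e-03  9.85602090e+01] [ 0.46478087 -3.27693044  2.63873173]
amber lat/along 8.3 9.8 [66.  54.9] 0.41
```

apply_moves(series="0.018 0 0 0 -0.2;0.018 0 0 0 -0.2;0.018 0 0 0 -0.2;0.018 0 0 0 -0.2;0.018 0 0 0 -0.2")

```text
time: 14.32
tool_pos: [508.1, 10.5, 10.2]
tcp_rot: [-180.0, -0.0, 98.6]
ft_force: [-0.2, -1.9, -0.4]
finger_gap: 51.4
grip_force: 0.9
```

apply_moves(series="0.018 0 0 0 -0.2;0.018 0 0 0 -0.2;0.018 0 0 0 -0.2;0.018 0 0 0 -0.2;0.018 0 0 0 -0.2")

```text
time: 14.73
tool_pos: [504.1, 37.2, 10.3]
tcp_rot: [-180.0, -0.0, 98.6]
ft_force: [0.3, -1.8, -0.6]
finger_gap: 51.3
grip_force: 0.7
```

apply_moves(series="0.018 0 0 0 -0.2;0.018 0 0 0 -0.2;0.018 0 0 0 -0.2;0.018 0 0 0 -0.2;0.018 0 0 0 -0.2")

```text
time: 15.15
tool_pos: [500.3, 63.8, 10.4]
tcp_rot: [-180.0, -0.0, 98.6]
ft_force: [1.1, -1.9, -0.8]
finger_gap: 51.4
grip_force: 0.6
```

apply_moves(series="0.018 0 0 0 -0.2;0.018 0 0 0 -0.2;0.018 0 0 0 -0.2;0.018 0 0 0 -0.2;0.018 0 0 0 -0.2")

```text
time: 15.57
tool_pos: [496.2, 90.5, 10.4]
tcp_rot: [-180.0, -0.0, 98.6]
ft_force: [0.0, -0.7, -0.4]
finger_gap: 50.9
grip_force: 0.7
```

apply_moves(series="0.018 0 0 0 -0.2;0.018 0 0 0 -0.2;0.018 0 0 0 -0.2;0.018 0 0 0 -0.2;0.018 0 0 0 -0.2")

```text
time: 15.98
tool_pos: [492.3, 117.2, 10.5]
tcp_rot: [180.0, 0.0, 98.6]
ft_force: [0.7, -1.5, -1.4]
finger_gap: 51.4
grip_force: 0.7
```

apply_moves(series="0.018 0 0 0 -0.2;0.018 0 0 0 -0.2;0.018 0 0 0 -0.2;0.018 0 0 0 -0.2;0.018 0 0 0 -0.2")

```text
time: 16.4
tool_pos: [488.2, 143.9, 10.4]
tcp_rot: [-180.0, -0.0, 98.6]
ft_force: [0.6, -1.1, -1.2]
finger_gap: 51.1
grip_force: 0.7
```

```bash
python3 look.py w7
python3 - <<'E'
from h import *
f=snapshot("side"); np.save("s7.npy",f,allow_pickle=True); w=cv2.imread("pics/w7.png")
a=cv2.resize(f["frame"][280:380,240:400],(480,300),interpolation=cv2.INTER_CUBIC); b=cv2.resize(w,(320,240))
o=np.zeros((300,800,3),np.uint8); o[:,:480]=a; o[:240,480:]=b; cv2.imwrite("pics/c7.png",o)
E
```

```text
tcp lat/along 0.1707284097378324 89.84448163414142 10.429314057605149 [-1.79997159e+02 -3.04842974e-04  9.85558031e+01] [ 0.59208658 -1.05371706 -1.19898069]
amber lat/along 9.6 175.5 [54.6 47.3] 0.37
```

View pics/c7.png

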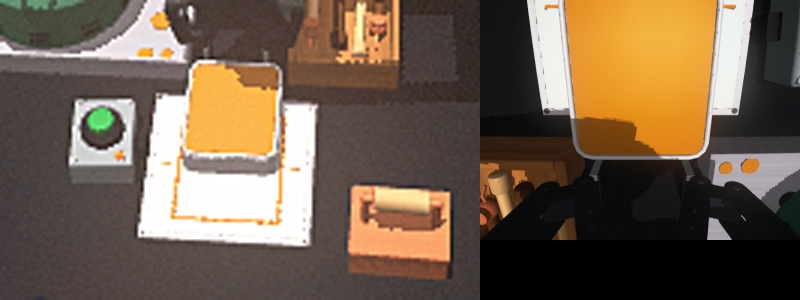

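The tin is square on the plate, about 45 mm short of the outline. I'll measure it against the outline in the side view.

```bash
cat > side.py <<'E'
from m1 import *
import sys
G=np.array([501.4,55.]);a=np.radians(8.55);u=np.array([np.cos(a),np.sin(a)]);v=np.array([-u[1],u[0]])
s=np.load(sys.argv[1]+".npy",allow_pickle=True).item(); h=cv2.cvtColor(s["frame"],cv2.COLOR_BGR2HSV); H,S,V=[h[...,i] for i in range(3)]
m=((H>10)&(H<30)&(S>100)&(V>60)); m=cv2.morphologyEx(roi(m,296,340,298,350).astype(np.uint8),cv2.MORPH_OPEN,np.ones((5,5)))
r=box(s,m,34,"amber side"); q=np.array(r[0])-G; print("lat/along",q@u,q@v,r[2]-8.55)
E
python3 side.py s7
```

```text
amber side [477.8 209.5] [ 84.5 102.3] 8.92
lat/along -0.41519076332341304 156.25627427536406 0.373510551452636
```

apply_moves(series="0.018 0 0 0 -0.2;0.018 0 0 0 -0.2;0.018 0 0 0 -0.2;0.018 0 0 0 -0.2;0.018 0 0 0 -0.2")

```text
time: 16.92
tool_pos: [484.3, 170.6, 10.5]
tcp_rot: [180.0, 0.0, 98.6]
ft_force: [0.7, -2.6, 0.9]
finger_gap: 50.9
grip_force: 1.0
```

apply_moves(series="0.018 0 0 0 -0.2;0.012 0 0 0 -0.2;0.008 0 0 0 -0.2;0.004 0 0 0 -0.2;0 0 0 0 -0.2")

```text
time: 17.33
tool_pos: [482.4, 182.9, 10.5]
tcp_rot: [180.0, -0.0, 98.6]
ft_force: [0.5, -0.5, 0.7]
finger_gap: 51.4
grip_force: 0.0
```

apply_moves(series="-0.03 0 0 0 -0.2;-0.06 0 0 0 -0.2;0 0 -0.08 0 -0.2;0 0 -0.13 0 -0.2;0 0 -0.13 0 -0.2")

```text
time: 17.75
tool_pos: [484.7, 154.5, 111.8]
tcp_rot: [-179.7, 0.0, 98.5]
ft_force: [1.4, 0.8, 0.8]
finger_gap: 51.2
grip_force: 0.0
```

apply_moves(series="0 0 -0.13 0 -0.2;0.05 0 -0.13 0 -0.2;0.05 0 0 0 -0.2;0 0 0 0 -0.2;0 0 0 0 -0.2")

```text
time: 18.17
tool_pos: [482.1, 185.3, 190.6]
tcp_rot: [180.0, -0.0, 98.6]
ft_force: [-0.5, -0.3, -0.8]
finger_gap: 51.3
grip_force: 0.0
```

```bash
python3 look.py w8
```

```text
tcp lat/along 0.3013457322109402 131.73077594225396 190.64223144360628 [ 1.79953562e+02 -4.83636003e-03  9.86132381e+01] [-0.49542038 -0.28567929 -0.7856993 ]
amber lat/along 11.3 216.0 [60.1 60.3] 0.16
```

View pics/w8.png

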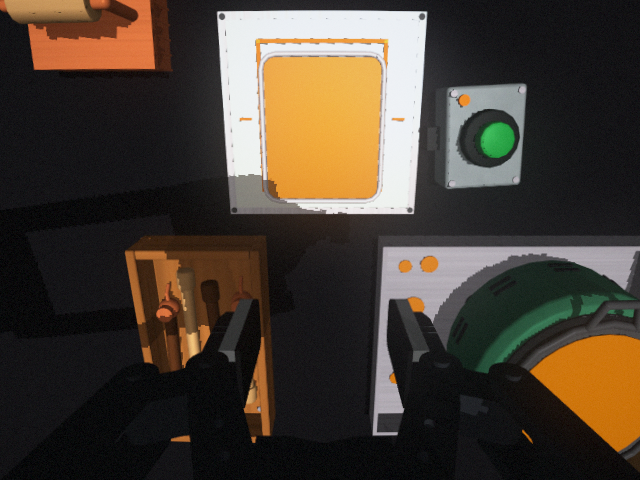

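The tin is inside the side lines and a few mm short of centre. The orange ticks at (245,119) and (398,119) mark the plate's mid-line, the outline's front bar is at row 41, and the green button is at (497,139). I'll measure the rest.

```bash
cat > fin.py <<'E'
import sys
from m2 import *
G=np.array([501.4,55.]);a=np.radians(8.55);u=np.array([np.cos(a),np.sin(a)]);v=np.array([-u[1],u[0]])
s=np.load(sys.argv[1]+".npy",allow_pickle=True).item(); s["extrinsics"]=wT(s); h=cv2.cvtColor(s["frame"],cv2.COLOR_BGR2HSV); H,S,V=[h[...,i] for i in range(3)]
la=lambda P:np.c_[(P[:,:2]-G)@u,(P[:,:2]-G)@v].round(1).tolist()
o=(H>8)&(H<30)&(S>80)&(V>60)
am=cv2.morphologyEx(roi(o,225,420,20,225).astype(np.uint8),cv2.MORPH_OPEN,np.ones((25,25)))
r=box(s,am,34,"amber"); print("tin",la(np.array([r[0]])),r[2]-8.55)
# plate: white + its contents
p=cv2.morphologyEx(roi((V>70),210,435,0,222).astype(np.uint8),cv2.MORPH_OPEN,np.ones((9,9)))
r=box(s,p,0,"plate"); print("plate",la(np.array([r[0]])))
rest=roi(o,232,425,20,225).astype(np.uint8); rest[cv2.dilate(am,np.ones((9,9)))>0]=0
n,_,st,ce=cv2.connectedComponentsWithStats(rest)
for i in range(1,n):
    if st[i,4]>=12: print("orange",st[i].tolist(),la(ray(s,[ce[i]],0)))
print("corners",la(ray(s,[(218,12),(427,12),(415,214),(232,213)],0)))
g=roi((H>45)&(H<85)&(S>100)&(V>60),470,525,110,165); from m1 import cont
P=ray(s,[cv2.minEnclosingCircle(cont(g))[0]],52); print("btn",P,la(P))
r=box(s,roi(V>70,436,532,80,195),34,"ctrl");
E
python3 fin.py w8
python3 - <<'E'
import sys; sys.path.insert(0,'.')
from h import *
f=snapshot("side"); np.save("s8.npy",f,allow_pickle=True)
E
python3 side.py s8
```

```text
amber [472.3 248.3] [ 84.  101.5] 8.55
tin [[0.0, 195.5]] 0.002946090698241477
plate [470.8 255.8] [161.6 161. ] 8.58
plate [[-0.4, 203.1]]
orange [256, 38, 132, 45, 729] [[-2.8, 258.8]]
orange [258, 105, 2, 10, 13] [[-51.3, 210.7]]
orange [240, 118, 12, 3, 26] [[-62.8, 203.2]]
orange [392, 118, 13, 3, 32] [[61.9, 203.0]]
orange [260, 129, 1, 16, 16] [[-51.3, 188.8]]
orange [260, 149, 4, 43, 53] [[-51.4, 161.3]]
corners [[-79.5, 282.7], [80.0, 282.7], [81.3, 122.7], [-79.0, 123.6]]
btn [[594.27798648 262.68916473  52.        ]] [[122.7, 191.6]]
ctrl [592.6 262.3] [59.7 75.2] 12.7
amber side [471.9 247.2] [ 85.5 100.8] 11.85
lat/along -0.5679434567646068 194.44403042833758 3.3037511825561516
```

By the wrist view the tin is 7.6 mm short of the plate centre, with 0.4 mm of lateral error and 0° turn. I'll go back down behind it for the final push, to TCP along about 136.5.

apply_moves(series="-0.09 0 0 0 -0.2;0 0 0 0 -0.2;0 0 0.13 0 -0.2;0 0 0.13 0 -0.2;0 0 0.13 0 -0.2")

```text
time: 18.68
tool_pos: [485.8, 157.8, 71.5]
tcp_rot: [180.0, 0.0, 98.5]
ft_force: [1.1, 0.2, -0.7]
finger_gap: 51.3
grip_force: 0.0
```

apply_moves(series="0 0 0.11 0 -0.2;0 0 0.06 0 -0.2;0 0 0.03 0 -0.2;0 0 0.01 0 -0.2;0 0 0 0 -0.2")

```text
time: 19.1
tool_pos: [485.5, 158.3, 9.8]
tcp_rot: [-179.9, 0.0, 98.5]
ft_force: [0.0, -0.9, 0.5]
finger_gap: 51.4
grip_force: 0.0
```

apply_moves(series="0.03 0 0 0 -0.2;0.02 0 0 0 -0.2;0.014 0 0 0 -0.2;0.008 0 0 0 -0.2;0 0 0 0 -0.2")

```text
time: 19.52
tool_pos: [483.2, 181.1, 11.2]
tcp_rot: [179.9, -0.0, 98.6]
ft_force: [0.6, -0.8, 0.3]
finger_gap: 51.6
grip_force: 0.0
```

```bash
python3 look.py w9|head -1
```

```text
tcp lat/along 0.7607749652624508 127.37199426270779 11.177626841884363 [ 1.79916215e+02 -1.44055896e-02  9.86247115e+01] [ 0.60556702 -0.81205661  0.31113391]
```

apply_moves(series="0.01 0 0 0 -0.2;0.01 0 0 0 -0.2;0.007 0 0 0 -0.2;0.0033 0 0 0 -0.2;0 0 0 0 -0.2")

```text
time: 19.98
tool_pos: [481.6, 189.2, 10.5]
tcp_rot: [180.0, 0.0, 98.6]
ft_force: [0.4, -1.9, 0.8]
finger_gap: 51.8
grip_force: 0.6
```

apply_moves(series="-0.03 0 0 0 -0.2;-0.06 0 0 0 -0.2;0 0 -0.08 0 -0.2;0 0 -0.13 0 -0.2;0 0 -0.13 0 -0.2")

```text
time: 20.4
tool_pos: [483.5, 161.2, 111.5]
tcp_rot: [-179.7, 0.0, 98.5]
ft_force: [0.1, 1.1, 0.0]
finger_gap: 50.8
grip_force: 0.0
```

apply_moves(series="0 0 -0.13 0 -0.2;0.05 0 -0.13 0 -0.2;0.03 0 0 0 -0.2;0 0 0 0 -0.2;0 0 0 0 -0.2")

```text
time: 20.82
tool_pos: [481.6, 185.9, 189.7]
tcp_rot: [-180.0, 0.0, 98.6]
ft_force: [0.1, 0.1, -0.3]
finger_gap: 51.4
grip_force: 0.0
```

```bash
python3 look.py w10|head -1; python3 fin.py w10; python3 -c "
import cv2;a=cv2.imread('pics/w10.png')[0:230,200:540];cv2.imwrite('pics/c10.png',cv2.resize(a,None,fx=2.3,fy=2.3,interpolation=cv2.INTER_CUBIC))"
```

```text
tcp lat/along -0.08756200003039724 132.41123619592867 189.6671240120806 [-1.79980302e+02  1.36484027e-03  9.86146706e+01] [ 0.14016828  0.10832239 -0.27589777]
amber [471.5 254.6] [ 84.1 101.4] 8.53
tin [[0.1, 201.8]] -0.016931343078613992
plate [470.8 255.8] [161.7 160.8] 8.53
plate [[-0.4, 203.1]]
orange [256, 39, 133, 28, 624] [[-3.6, 260.8]]
orange [258, 70, 1, 13, 13] [[-51.3, 236.5]]
orange [258, 87, 3, 42, 50] [[-51.3, 213.9]]
orange [240, 119, 12, 3, 26] [[-63.3, 203.1]]
orange [393, 119, 12, 3, 30] [[61.7, 203.0]]
orange [260, 133, 8, 60, 92] [[-51.1, 165.2]]
orange [379, 186, 4, 7, 13] [[49.8, 145.0]]
corners [[-79.9, 283.1], [79.2, 283.2], [80.4, 123.6], [-79.4, 124.5]]
btn [[594.93776893 262.43812693  52.        ]] [[123.3, 191.2]]
ctrl [592.4 262.3] [60.1 75. ] 12.42
```

View pics/c10.png

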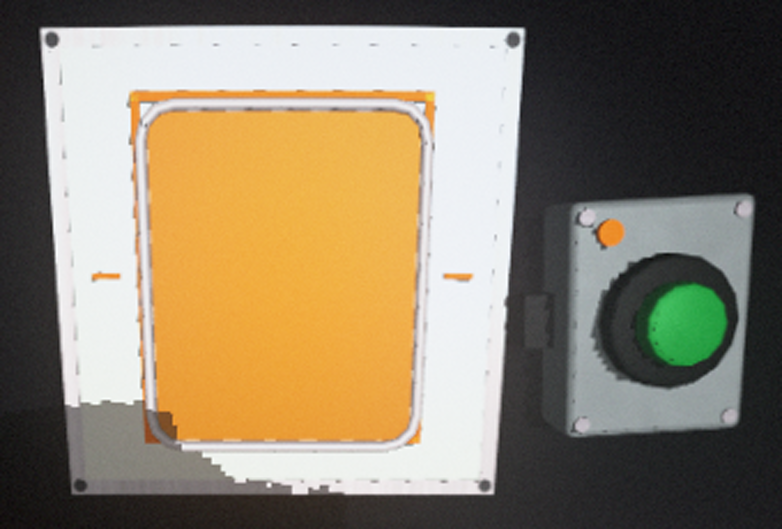

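By the wrist view the tin is 1.3 mm short of centre along the gap line and 0.5 mm off across it, and the outline has 2 mm of clearance. I'll give it one small nudge more.

apply_moves(series="-0.09 0 0 0 -0.2;0 0 0 0 -0.2;0 0 0.13 0 -0.2;0 0 0.13 0 -0.2;0 0 0.13 0 -0.2")

```text
time: 21.28
tool_pos: [485.2, 158.4, 70.7]
tcp_rot: [-179.9, 0.0, 98.5]
ft_force: [0.2, -0.4, -0.8]
finger_gap: 51.5
grip_force: 0.0
```

apply_moves(series="0 0 0.11 0 -0.2;0 0 0.06 0 -0.2;0 0 0.03 0 -0.2;0 0 0.01 0 -0.2;0 0 0 0 -0.2")

```text
time: 21.7
tool_pos: [485.1, 158.9, 9.3]
tcp_rot: [-179.9, 0.0, 98.5]
ft_force: [-0.1, -0.6, 0.4]
finger_gap: 51.2
grip_force: 0.0
```

apply_moves(series="0.03 0 0 0 -0.2;0.02 0 0 0 -0.2;0.014 0 0 0 -0.2;0.008 0 0 0 -0.2;0.01 0 0 0 -0.2")

```text
time: 22.12
tool_pos: [482.7, 184.5, 11.1]
tcp_rot: [179.9, -0.0, 98.6]
ft_force: [-0.8, 0.9, -0.2]
finger_gap: 51.1
grip_force: 0.0
```

apply_moves(series="0 0 0 0 -0.2;0 0 0 0 -0.2")

```text
time: 22.28
tool_pos: [482.3, 183.9, 10.4]
tcp_rot: [180.0, 0.0, 98.6]
ft_force: [0.3, -0.3, 0.5]
finger_gap: 51.3
grip_force: 0.0
```

```bash
python3 look.py w11|head -1
```

```text
tcp lat/along 0.2796823829471225 130.34944904488995 10.440667417952326 [1.79980015e+02 7.10876737e-04 9.85897355e+01] [ 0.31297165 -0.34537717  0.53254557]
```

apply_moves(series="0.01 0 0 0 -0.2;0.007 0 0 0 -0.2;0.005 0 0 0 -0.2;0 0 0 0 -0.2;0 0 0 0 -0.2")

```text
time: 22.75
tool_pos: [481.2, 190.3, 10.2]
tcp_rot: [-180.0, -0.0, 98.6]
ft_force: [0.5, 0.3, 0.5]
finger_gap: 51.3
grip_force: 0.0
```

apply_moves(series="-0.03 0 0 0 -0.2;-0.06 0 0 0 -0.2;0 0 -0.08 0 -0.2;0 0 -0.13 0 1;0 0 -0.13 0 1")

```text
time: 23.17
tool_pos: [483.6, 162.2, 111.7]
tcp_rot: [-179.8, 0.0, 98.5]
ft_force: [1.2, -0.3, 0.4]
finger_gap: 27.7
grip_force: 0.0
```

apply_moves(series="0 0 -0.13 0 1;0.05 0 -0.13 0 1;0.03 0 0 0 1;0 0 0 0 1;0 0 0 0 1")

```text
time: 23.58
tool_pos: [481.6, 186.9, 189.7]
tcp_rot: [-180.0, 0.0, 98.6]
ft_force: [0.2, -0.4, -0.2]
finger_gap: -0.2
grip_force: 0.0
```

```bash
python3 look.py w12|head -1; python3 fin.py w12|egrep "tin|plate|btn"
```

```text
tcp lat/along 0.02511247249051827 133.41584967933207 189.71605650174845 [-1.79997730e+02  1.45558535e-02  9.86068425e+01] [ 0.21584428 -0.43583296 -0.21401346]
tin [[0.0, 203.2]] -0.03490238189697337
plate [470.7 255.9] [161.7 161. ] 8.56
plate [[-0.5, 203.2]]
btn [[594.26321969 262.67255215  52.        ]] [[122.7, 191.6]]
```

The tin is centred: 203.2 against 203.2 along, 0.5 mm lateral, 0°. Now I'll press the button with the fingers shut.

apply_moves(series="0.0485 0.1023 0 0 1;0.0485 0.1023 0 0 1;0.0485 0.1023 0 0 1;0.0485 0.1023 0 0 1;0 0 0 0 1")

```text
time: 24.05
tool_pos: [596.0, 263.9, 183.7]
tcp_rot: [-179.6, 0.1, 98.6]
ft_force: [-0.3, 0.1, -0.6]
finger_gap: 0.3
grip_force: 0.0
```

apply_moves(series="0 0 0.1 0 1;0 0 0.13 0 1;0 0 0.1 0 1;0 0 0.05 0 1;0 0 0.03 0 1")

```text
time: 24.47
tool_pos: [590.6, 260.7, 60.6]
tcp_rot: [-179.5, 0.1, 98.5]
ft_force: [-0.4, 0.1, 0.0]
finger_gap: 0.1
grip_force: 0.0
```

apply_moves(series="0 0 0 0 1;0 0 0 0 1")

```text
time: 24.63
tool_pos: [594.0, 262.4, 66.5]
tcp_rot: [-179.9, 0.0, 98.5]
ft_force: [0.5, -0.5, 1.2]
finger_gap: 0.3
grip_force: 0.0
```

apply_moves(series="0 0 0.02 0 1;0 0 0.017 0 1;0 0 0.01 0 1;0 0 0.008 0 1;0 0 0.005 0 1")

```text
time: 25.05
tool_pos: [595.4, 263.3, 50.1]
tcp_rot: [179.9, -0.0, 98.6]
ft_force: [1.2, -1.2, 6.4]
finger_gap: -0.0
grip_force: 3.4
```

apply_moves(series="0 0 0.005 0 1;0 0 0 0 1;0 0 0 0 1")

```text
time: 25.3
tool_pos: [595.5, 263.3, 50.0]
tcp_rot: [179.9, -0.0, 98.6]
ft_force: [-3.2, -2.8, 12.8]
finger_gap: 0.2
grip_force: 6.4
```

It stops hard at z=50, while a full press should end near 46. I'll step up slowly and read force against height to see whether the button really travelled.

apply_moves(series="0 0 -0.008 0 1;0 0 0 0 1;0 0 0 0 1")

```text
time: 25.55
tool_pos: [595.4, 263.3, 51.1]
tcp_rot: [179.9, -0.0, 98.6]
ft_force: [2.1, -0.2, 4.7]
finger_gap: -0.1
grip_force: 2.1
```

apply_moves(series="0 0 -0.005 0 1;0 0 0 0 1;0 0 0 0 1")

```text
time: 25.8
tool_pos: [594.9, 263.2, 51.9]
tcp_rot: [179.9, -0.0, 98.6]
ft_force: [3.0, 0.6, 4.1]
finger_gap: -0.6
grip_force: 1.9
```

apply_moves(series="0 0 -0.006 0 1;0 0 0 0 1;0 0 0 0 1")

```text
time: 26.05
tool_pos: [594.3, 263.0, 53.2]
tcp_rot: [-180.0, -0.0, 98.6]
ft_force: [1.7, 1.0, 2.2]
finger_gap: 0.1
grip_force: 1.5
```

apply_moves(series="0 0 -0.006 0 1;0 0 0 0 1;0 0 0 0 1")

```text
time: 26.3
tool_pos: [594.0, 262.9, 54.8]
tcp_rot: [-179.9, 0.0, 98.6]
ft_force: [1.8, 0.1, 1.8]
finger_gap: -0.2
grip_force: 1.0
```

apply_moves(series="0 0 -0.006 0 1;0 0 0 0 1;0 0 0 0 1")

```text
time: 26.55
tool_pos: [593.9, 262.9, 56.5]
tcp_rot: [-179.9, 0.0, 98.6]
ft_force: [0.7, -0.2, -0.3]
finger_gap: -0.3
grip_force: 0.0
```

The force falls in a spring curve from 5 N at 51 to 0 N at about 56, with a hard stop at 50. That is the full 6 mm of travel, so the button was fully pressed. I'll retreat and check once more.

apply_moves(series="0 0 -0.06 0 1;0 0 -0.12 0 1;0 0 -0.12 0 1;0 0 -0.1 0 1;-0.0485 -0.1023 0 0 1")

```text
time: 26.97
tool_pos: [573.2, 247.3, 186.0]
tcp_rot: [179.1, -0.2, 98.6]
ft_force: [1.4, 0.4, 2.4]
finger_gap: -0.3
grip_force: 0.0
```

apply_moves(series="-0.0485 -0.1023 0 0 1;-0.0485 -0.1023 0 0 1;-0.0485 -0.1023 0 0 1;0 0 0 0 1;0 0 0 0 1")

```text
time: 27.38
tool_pos: [479.9, 186.4, 176.2]
tcp_rot: [-179.9, 0.0, 98.5]
ft_force: [0.6, 1.8, 0.8]
finger_gap: -0.1
grip_force: 0.0
```

```bash
python3 look.py w13|head -1; python3 fin.py w13|egrep "tin|plate|btn"; cp pics/w13.png pics/last.png
```

```text
tcp lat/along -1.732456580592299 133.09627225822192 176.1657257663142 [-1.79919835e+02  7.48142069e-03  9.85173865e+01] [0.5806301  1.8476989  0.81831193]
tin [[0.6, 202.9]] -0.02334289550781321
plate [471.3 256. ] [162.  161.1] 8.47
plate [[0.1, 203.2]]
btn [[594.55386941 263.0532629   52.        ]] [[123.1, 191.9]]
```

View pics/last.png

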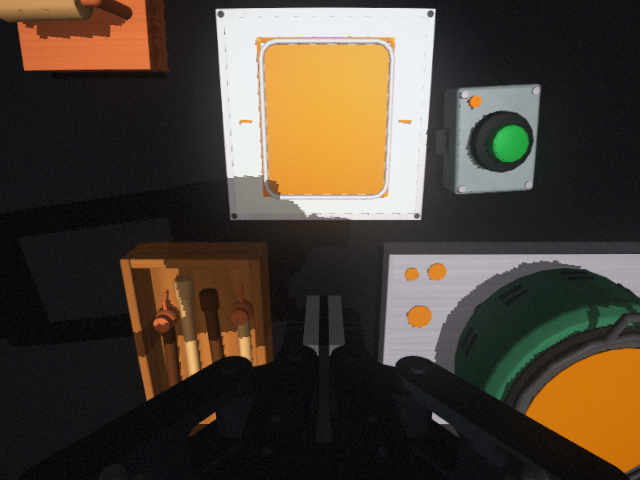

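The picture shows the tin at (327,119) centred in the outline, with the button up again at (511,143). The trays and the stamp have not moved, and the arm is clear. Handing in.

```bash
python3 -c "
from bench import hand_in
print(hand_in())"
```

```text
the job is handed in; nothing more can be done
None
```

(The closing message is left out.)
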